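# Close the box press gently on a gift box and flag it in use

## Robot

A 6-joint arm with a two-finger parallel gripper is mounted at the origin on the work surface. World frame = base frame: x ahead of the robot, y to its left, z up, the work surface at z = 0. Lengths are in m, angles in rad, forces in N, time in s.
With the tool pointing down it reaches from about 0.325 to 1 m from the base axis. Payload 5.1 kg.
Tool frame: the origin (TCP) lies midway between the tips of the shut fingers; the grasp point (between the pads) lies 19 mm behind it (env.grasp_offset is the distance from the TCP to the grasp point, in m); z points along the fingers, y is the line along which they close (so a half turn about z gives the same grasp; the last joint's range is limited). The gripper opens to 85 mm and grips with 20 to 120 N. Pads are 22 mm wide; open, the fingers measure 114 mm over their backs; the gripper's body (76 mm by 85 mm) begins 54 mm behind the grasp point. The pads swing forward as they close: fully open they stand 13 mm farther back than shut.
Start: joints at [1.049, 0.124, 1.65, -0, 1.367, -0.083], TCP at [0.276, 0.588, 0.231] pointing down, gripper open.
Joint ranges: [-2.61, 2.61], [-1.02, 2.33], [0.03, 2.71], [-1.35, 4.49], [0.32, 2.68], [-2.91, 2.91]. Speed limits (rad/s): [2.57, 2.57, 3.14, 3.14, 3.14, 3.14].

## Interface

Orientations are given as [roll, pitch, yaw] about the fixed x, y, z axes, in that order (R = Rz(yaw) Ry(pitch) Rx(roll)).
In Python, from cell import env gives the robot as it stands. The module is installed in compiled form; this text tells all that it offers.
- The arm moves only by the tool apply_moves, never from a script. Its argument "moves" is a list of rows, each a list of 5 numbers: the shift along the tool's x, y, z in units of 12 cm (1.0 is 12 cm), then the turn about the tool's z in units of 360 degrees (1.0 is 360 degrees), then the closure, from -1 (fully open) to 1 (shut). A call has 1 to 8 rows; each row shifts and turns the commanded pose from where the row before left it, along the tool's axes as they then stand; what a row does not reach is not made up. A row lasts 1/12 s, in which the tool goes at most 41.7 mm and 7.16 degrees, less where a joint would pass 70% of its speed; a pose out of reach is approached as far as the arm can. A call with a number of a shift or a turn outside -1 to 1 is refused whole. A call with a gripper value outside its range is refused whole. The fingers move at their own pace and stop on an object; "squeeze" is the grip in N (left out, the last holds). Time passes only in rows, so rows that do not move let the fingers close. It gives the time, the measured TCP pose, the force, the opening and the grip force at its end, in the units of the state.
- env.get_obs(): the state, without advancing time (a new reading comes with each control period).
- env.grab_frame(name): name is "side" or "top"; returns a dict with "img" (400x640x3 uint8, red, green, blue), "K" (3x3 intrinsics, pixels), "extrinsics" (4x4, takes a point from world to camera coordinates). Camera axes: x right, y down, z forward; pixel columns grow to the right and rows downward; lengths in m; the calibration is good to about 2 mm. A picture is of the moment at which its call begins. There is no depth.
- env.job_done(): hands the job in; it is judged then, once.
Trained networks look in a picture, given as the dict that the camera call returned (one of the last four; its "shot" number tells which), for a name from the list of things; names that differ only in an ending like _2 or _b are one class to them, and where a whole thing is asked for, a point or a joint stands for the part that bears it (a point fixed in the world has none). Each returns a list of dicts, best first, with "p" (0 to 1); they miss things now and then, are a little off and sometimes report something else, mostly with a low value. They report only what shows in the picture. A call takes as long as a camera call. They do not tell look-alikes from the thing itself.
- env.recognise(label, picture): "uv" ([column, row] in pixels, amid what is visible of it).
- env.regions_of(label, picture): "pixels" (400x640 bool, what is visible of it) and "uv" ([column, row] in pixels, amid what is visible of it).
- env.tip_of(label, picture): "uv" ([column, row] in pixels: a listed point, or the origin of a listed thing).
The state is a dict: "time_s": time; "joint_positions": joint angles; "qd": joint speeds; "joint_efforts": joint torques, N m; "tool_pos": TCP position; "ee_rot": TCP orientation; "force": force on the tool from outside, world axes, zero at the start; "ft_torque": the same for the moment, N m; "grip_width": opening from 0.0 (shut) to 1.0 (fully open); "grasp_force": force on a finger pad.
Only numpy, scipy, OpenCV 4.12 (cv2) and the standard library are available. Lean on these libraries where they do the work, as an engineer would, in place of code of your own. Each camera call takes 0.05 s, during which the arm holds its last target. There are 200 camera calls.

## Task

Lower the raised lid of the box press gently onto the gift box, slowing down for the last few centimetres, so that its rubber nose rests on the box by the lid's own weight: do not let it drop, do not lean on it, and do not shift the box. Once it is down and you have let go, hang the yellow saddle marker astride the press's red handle bar, between the two blue arms, setting it down lightly so that it hangs free, and leave the other things on the bench where they are.

Things in the scene. Friction and masses are not known exactly. Their poses are not given: they have to be found in the camera images.
- lid: Hinged lid, 0.5 to 0.8 kg: clear panel, two blue arms (y = ±90 mm, 12 mm wide). Origin: mid hinge axis, 125 mm above the table. When level: x away from robot, y along hinge, z up; reaches 200 mm to -x. Opens with -x swinging up about +y. Starts 1.55 to 1.72 rad from level, held by slight friction (back stop 1.75); tipped forward of upright it falls unless held.
- lid_bar (a point): Middle of the red round handle bar at the lid's free edge: 14 mm thick, along the lid's y, 168 mm free between the arms, 200 mm from the hinge, 50 mm open gap to the lid's front crossbar. With the lid on the box it is roughly 95 to 150 mm above the table, in front of the press.
- giftbox: Green closed gift box with a white band, 90 (x) x 140 (y) x 50 mm, 0.3 kg, loose on the press's bed; origin at the centre of its underside, z up. The bed height differs each time (over 12 mm). Delicate: a lid dropped even several millimetres, or leant on hard, crushes it.
- giftbox_top (a point): Centre of the gift box's top face.
- marker: Yellow saddle marker, an inverted U with a red disc on each side, standing on its two legs on the table: 46 mm across (its x), 100 mm long (its y), 90 mm high, 0.15 kg. Legs 4 mm thick, 38 mm apart inside, crown 6 mm thick. Origin at the centre of its underside, z up. It can be gripped across the two outer faces from above.
- marker_crown (a point): Centre of the underside of the marker's crown, 84 mm above its origin: the face that comes to rest on the bar.
- spool: Orange ribbon spool with white flanges standing upright, 70 mm diameter, 90 mm high; origin at the centre of its underside. Bystander; it may stand on either side of the press.
- tape_roll: Brown roll of tape lying flat, 100 mm diameter, 50 mm high; origin at the centre of its underside. Bystander.
- dispenser: Red desk tape dispenser with an amber roll, 150 x 56 mm, 92 mm high; origin at the centre of its underside. Bystander.
- press: Grey box press, fixed: base 250 x 230 x 20 mm (x -105 to +145), cheeks at the back (y ±105 mm) 145 mm high. Origin on the table, hinge at x = +95, bar over x = -105 when down. What meets the box is a black rubber nose, radius 10 mm, across the lid's underside 95 mm from the hinge; its lowest line is 25 to 39 mm below the lid's plane, set by screws, not known: the lid stops within 0.2 rad of level.
Not all that is in view belongs to the job. Several things look just like the marker: the one meant starts farthest to the robot's right. There is more than one size of the giftbox; the job needs the smaller.

How it is judged:
By the outcome, as a careful person would: the job done as asked, in the order asked, and still so for the second after the job is handed in, with the robot touching nothing.
It also fails if it takes over 72 s, if anything falls off the work surface, if the arm or the gripper's body presses on something with over 40 N, if the wrist force passes 120 N, or if a joint passes its speed limit or range.

## Working session

There is one attempt and no reset: what is moved stays moved. The work goes in short steps, Python scripts to look and compute and a tool call to move; the robot and the scene stay as the last step left them, time stands still between calls to the robot, and variables do not carry over. Pictures are saved under pics/ and viewed, at most 11 in all, crops included, and the job is handed in when it is done.

Besides the shell and the picture viewer there is one more tool, called after "Emit:" by a JSON object that holds its "op" and its "data". apply_moves: Moves the arm, as the interface text tells. Shifts and turns lie within -1 to 1; 1 stands for 12 cm of shift or 360 degrees of turn. Its arguments: {"type":"object","properties":{"moves":{"type":"array"},"squeeze":{"type":"number"}},"required":["moves"]}

```bash
mkdir -p pics; cat > h.py <<'E'
from cell import env
import numpy as np, cv2
def ray(uv,f):
    K,E=f["K"],np.array(f["extrinsics"]);R,t=E[:3,:3],E[:3,3]
    d=R.T@np.linalg.inv(K)@np.array([uv[0],uv[1],1.]);return -R.T@t,d/np.linalg.norm(d)
def atz(uv,f,z):
    c,d=ray(uv,f);return c+d*(z-c[2])/d[2]
def aty(uv,f,y):
    c,d=ray(uv,f);return c+d*(y-c[1])/d[1]
def tri(u1,f1,u2,f2):
    c1,d1=ray(u1,f1);c2,d2=ray(u2,f2)
    s=np.linalg.lstsq(np.stack([d1,-d2],1),c2-c1,rcond=None)[0]
    a,b=c1+s[0]*d1,c2+s[1]*d2;return (a+b)/2,np.linalg.norm(a-b)
def proj(p,f):
    E=np.array(f["extrinsics"]);q=f["K"]@(E[:3,:3]@np.array(p)+E[:3,3]);return q[:2]/q[2]
def save(f,n,crop=None,s=1):
    im=f["img"][:,:,::-1]
    if crop: im=im[crop[1]:crop[3],crop[0]:crop[2]]
    cv2.imwrite("pics/"+n,cv2.resize(im,None,fx=s,fy=s,interpolation=cv2.INTER_CUBIC))
E
python3 - <<'E'
from h import *
np.set_printoptions(precision=3,suppress=True)
S=env.grab_frame("side");T=env.grab_frame("top")
for n,f in(("side",S),("top",T)):
    save(f,n+"0.png"); print(n,-f["extrinsics"][:3,:3].T@f["extrinsics"][:3,3],f["extrinsics"][:3,:3].tolist())
    for l in["lid","lid_bar","giftbox","giftbox_top","marker","marker_crown","spool","tape_roll","dispenser","press"]:
        print(l,[(np.round(r["uv"]).tolist(),round(r["p"],2)) for r in env.tip_of(l,f)])
print(env.get_obs(), env.grasp_offset)
E
```

```text
side [ 0.387 -1.047  0.851] [[0.9986076289726918, -0.051192557386625405, 0.012732848297025628], [-0.020126341424952027, -0.5928423182634887, -0.8050670258163716], [0.04876201122169046, 0.803689808162446, -0.5930471806841563]]
lid [([396.0, 191.0], 0.56)]
lid_bar [([413.0, 124.0], 0.75)]
giftbox [([364.0, 209.0], 0.71), ([248.0, 174.0], 0.64), ([359.0, 194.0], 0.29)]
giftbox_top [([361.0, 194.0], 0.86), ([247.0, 155.0], 0.65)]
marker [([300.0, 282.0], 0.83), ([348.0, 306.0], 0.6)]
marker_crown [([346.0, 285.0], 0.96), ([293.0, 256.0], 0.88)]
spool [([313.0, 175.0], 0.8)]
tape_roll [([374.0, 170.0], 0.67)]
dispenser [([427.0, 304.0], 0.97)]
press [([360.0, 225.0], 0.8)]
top [0.301 0.016 1.262] [[0.019696666799981107, -0.9995591625208008, 0.02221535364755473], [-0.9889989137162934, -0.02273710996613041, -0.1461648812074205], [0.1466055591884625, -0.01909199966225354, -0.9890107712072375]]
lid [([320.0, 116.0], 0.83)]
lid_bar [([327.0, 78.0], 0.83), ([310.0, 162.0], 0.47)]
giftbox [([205.0, 295.0], 0.87), ([310.0, 164.0], 0.71)]
giftbox_top [([202.0, 297.0], 0.83), ([310.0, 162.0], 0.75)]
marker [([395.0, 238.0], 0.87), ([436.0, 197.0], 0.66)]
marker_crown [([404.0, 232.0], 0.95), ([447.0, 191.0], 0.88)]
spool [([211.0, 209.0], 0.94)]
tape_roll [([212.0, 133.0], 0.89)]
dispenser [([431.0, 124.0], 0.6)]
press []
{'time_s': 1.1, 'joint_positions': array([ 1.049,  0.124,  1.65 , -0.   ,  1.368, -0.083]), 'qd': array([ 0.001, -0.001, -0.001,  0.001,  0.   , -0.001]), 'joint_efforts': array([  0.001, -42.361, -36.576,  -0.   ,   0.001,  -0.   ]), 'tool_pos': array([0.276, 0.588, 0.231]), 'ee_rot': array([-3.142,  0.   ,  2.703]), 'force': array([ 0.306,  1.033, -0.122]), 'ft_torque': array([-0.055, -0.003,  0.012]), 'grasp_force': 0.0, 'grip_width': 1.0024117052587376} 0.0187
```

View pics/side0.png

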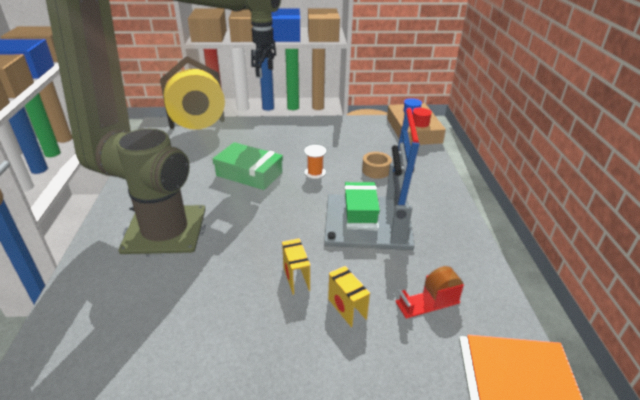

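View pics/top0.png

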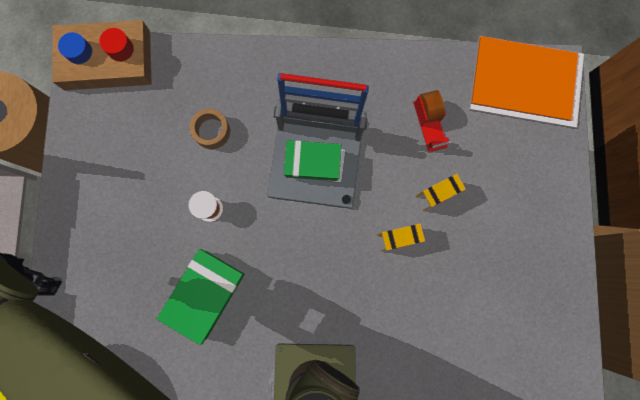

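The side view shows the lid upright (red bar ~(410,122)), the small green box on the bed (361,195), and the markers at (296,265) and (347,295). The top view shows the markers at (403,237) and (444,190). The rightmost one, at (444,190), is the target. Next I measure the poses.

```bash
cat > m.py <<'E'
from h import *
np.set_printoptions(precision=3,suppress=True)
S=env.grab_frame("side");T=env.grab_frame("top")
def ends(f,box):
    im=cv2.cvtColor(f["img"],cv2.COLOR_RGB2HSV);x0,y0,x1,y1=box
    m=np.zeros(im.shape[:2],bool);s=im[y0:y1,x0:x1]
    m[y0:y1,x0:x1]=((s[...,0]<8)|(s[...,0]>172))&(s[...,1]>150)&(s[...,2]>90)
    n,l,st,_=cv2.connectedComponentsWithStats(m.astype(np.uint8));k=1+np.argmax(st[1:,4])
    p=np.argwhere(l==k)[:,::-1].astype(float);c=p.mean(0);u=np.linalg.svd(p-c,full_matrices=False)[2][0]
    t=(p-c)@u;print(len(p),c,t.min(),t.max());return c,c+u*t.min(),c+u*t.max()
E
python3 - <<'E'
from m import *
a=ends(T,(270,65,375,100));b=ends(S,(398,100,425,145))
print("top",a);print("side",b)
print("c",tri(a[0],T,b[0],S))
for i in(1,2):
  for j in(1,2): print(i,j,tri(a[i],T,b[j],S))
def pts(l):
    t=env.tip_of(l,T);s=env.tip_of(l,S)
    for r in t:
        for q in s:
            p,e=tri(r["uv"],T,q["uv"],S)
            if e<.03:print(l,p,round(e,4))
for l in["lid_bar","lid","giftbox","giftbox_top","marker","marker_crown","press","dispenser","spool"]:pts(l)
r=env.regions_of("giftbox",T)
for q in r: 
    print(q["uv"],q["p"],cv2.minAreaRect(np.argwhere(q["pixels"])[:,::-1].astype(np.float32)))
for q in env.regions_of("marker",T): print(q["uv"],q["p"],cv2.minAreaRect(np.argwhere(q["pixels"])[:,::-1].astype(np.float32)))
save(T,"topc.png",(260,60,480,260),3);save(S,"sidec.png",(310,90,450,260),3.5)
E
```

```text
528 [322.756  81.633] -43.12495408318525 42.84920639606114
397 [415.753 120.982] -13.703249088514125 20.093730384009447
top (array([322.756,  81.633]), array([280.015,  75.889]), array([365.223,  87.34 ]))
side (array([415.753, 120.982]), array([417.047, 107.34 ]), array([413.855, 140.986]))
c (array([ 0.685, -0.001,  0.333]), np.float64(0.011805518526487811))
1 1 (array([0.704, 0.088, 0.328]), np.float64(0.023209317968774915))
1 2 (array([0.728, 0.097, 0.226]), np.float64(0.010993277467638497))
2 1 (array([ 0.654, -0.082,  0.406]), np.float64(0.024881433688164898))
2 2 (array([ 0.67 , -0.089,  0.327]), np.float64(0.0036197787669584305))
lid_bar [ 0.683 -0.     0.334] 0.0032
lid [0.676 0.003 0.125] 0.0009
giftbox [ 0.222  0.297 -0.02 ] 0.0036
giftbox [0.571 0.021 0.047] 0.0034
giftbox_top [0.226 0.286 0.072] 0.005
giftbox_top [0.565 0.018 0.101] 0.0052
marker [ 0.495 -0.323  0.009] 0.0014
marker [ 0.384 -0.211  0.   ] 0.0032
marker_crown [ 0.498 -0.313  0.085] 0.0087
marker_crown [ 0.373 -0.214  0.085] 0.0018
dispenser [ 0.7   -0.303 -0.003] 0.0032
spool [ 0.448  0.286 -0.009] 0.0071
[310.8, 162.0] 0.94 ((312.37054443359375, 160.3121795654297), (55.5014533996582, 37.19095993041992), 4.085616588592529)
[201.3, 296.3] 0.68 ((200.93040466308594, 296.11456298828125), (54.119712829589844, 85.61973571777344), 31.29303741455078)
[400.7, 237.3] 0.73 ((401.7647399902344, 237.058837890625), (18.91777801513672, 42.6862678527832), 75.96376037597656)
[443.5, 192.3] 0.57 ((443.27294921875, 190.00689697265625), (18.5576229095459, 40.298484802246094), 61.69924545288086)
```

View pics/topc.png

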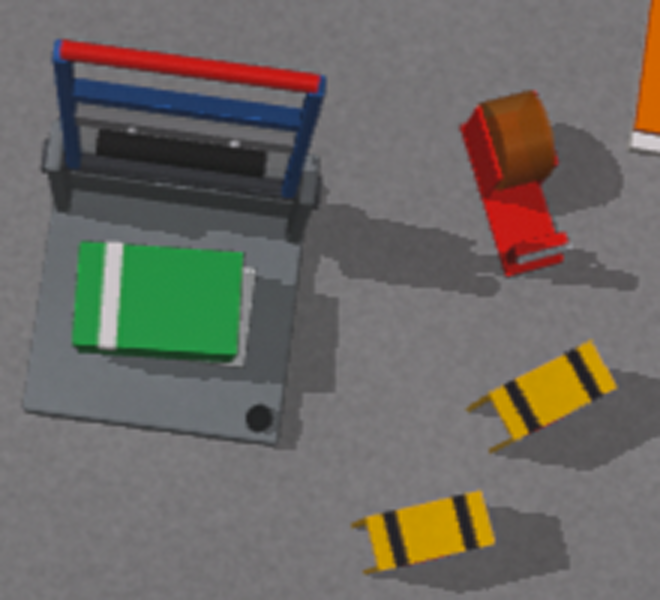

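View pics/sidec.png

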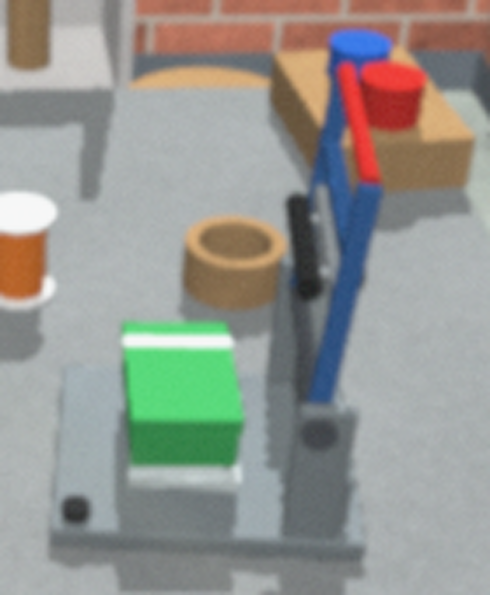

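The top crop shows the bar running from (280,76) to (365,87) and the base front edge from (268,197) to (352,208), so the press is yawed about 7°. The small box is centred near (312,160). The side crop shows the lid leaning just past upright.

```bash
python3 - <<'E'
from m import *
a=ends(T,(270,65,375,100))
e1,e2,c=[atz(q,T,.324) for q in(a[1],a[2],a[0])]
print("bar",e1,e2,c,np.linalg.norm(e1-e2)); d=(e1-e2)[:2];psi=np.arctan2(-d[0],d[1]);print("psi",psi)
fl,fr=atz((268.3,196.7),T,.02),atz((351.7,207.7),T,.02);print("base front",fl,fr,np.linalg.norm(fl-fr));d=(fl-fr)[:2];print(np.arctan2(-d[0],d[1]))
for p in (psi,np.arctan2(-d[0],d[1])):
    ex=np.array([np.cos(p),np.sin(p)]);ey=np.array([-ex[1],ex[0]]);m=((fl+fr)/2)[:2]
    print("hinge from base",m+ex*.2, "bar mid along/along hinge",(c[:2]-m)@ex,(c[:2]-m)@ey)
for l,z in(("lid",.125),("press",0),("giftbox_top",.092)):
    for f in(T,S):
        for q in env.tip_of(l,f): print(l,q["p"],atz(q["uv"],f,z))
# marker top outline
for q in env.regions_of("marker",T):
    if q["uv"][0]>420:
        im=cv2.cvtColor(T["img"],cv2.COLOR_RGB2HSV);m=np.zeros((400,640),np.uint8);m[165:215,415:475]=1
        # crown: crop corners
        P=[(590,342),(617,381),(520,440),(490,400)]
        W=[atz((260+x/3,60+y/3),T,.09) for x,y in P];print(np.array(W),np.mean(W,0))
        v=(W[0]+W[1]-W[2]-W[3])/2;print("len",np.linalg.norm(v),"dir",np.arctan2(v[1],v[0]))
E
```

```text
529 [322.692  81.618] -43.059750134827894 42.914911642964725
bar [0.693 0.089 0.324] [ 0.673 -0.089  0.324] [ 0.683 -0.     0.324] 0.17947559008569738
psi -0.11174214895458265
base front [0.482 0.133 0.02 ] [ 0.457 -0.089  0.02 ] 0.22362119203938874
-0.10962821715316953
hinge from base [ 0.668 -0.   ] bar mid along/along hinge 0.21455130075487758 0.001972577492095888
hinge from base [ 0.668 -0.   ] bar mid along/along hinge 0.21455499126272107 0.0015190266047557834
lid 0.67 [ 0.669 -0.007  0.125]
lid 0.62 [ 0.666 -0.003  0.125]
press 0.68 [0.577 0.012 0.   ]
giftbox_top 0.94 [0.573 0.023 0.092]
giftbox_top 0.92 [0.222 0.281 0.092]
giftbox_top 0.59 [0.237 0.254 0.092]
[[ 0.541 -0.35   0.09 ]
 [ 0.508 -0.373  0.09 ]
 [ 0.456 -0.289  0.09 ]
 [ 0.489 -0.264  0.09 ]] [ 0.498 -0.319  0.09 ]
len 0.09936463418392308 dir -1.0195970605375932
```

Emit:
{"op": "apply_moves", "data": {"moves": [[0, 0, -0.116, 0.0198, -1], [0, 0, -0.116, 0.0198, -1], [0, 0, -0.116, 0.0198, -1], [0, 0, -0.116, 0.0198, -1], [0, 0, -0.116, 0.0198, -1], [0, 0, -0.116, 0.0198, -1], [0, 0, -0.116, 0.0198, -1], [0, 0, -0.116, 0.0198, -1]], "squeeze": 20}}

```text
time_s: 3.32
tool_pos: [0.2761, 0.5884, 0.3434]
ee_rot: [3.142, -0.0, 1.701]
force: [-0.5, 0.4, 0.3]
grip_width: 0.998
grasp_force: 0.0
```

Emit:
{"op": "apply_moves", "data": {"moves": [[0, 0, -0.116, 0.0198, -1], [0, 0, -0.116, 0.0198, -1], [-0.225, 0.196, 0, 0, -1], [-0.225, 0.196, 0, 0, -1], [-0.225, 0.196, 0, 0, -1], [-0.225, 0.196, 0, 0, -1], [-0.225, 0.196, 0, 0, -1], [-0.225, 0.196, 0, 0, -1]]}}

```text
time_s: 3.98
tool_pos: [0.3989, 0.4102, 0.3707]
ee_rot: [3.141, -0.0, 1.459]
force: [0.5, 0.7, 0.9]
grip_width: 0.999
grasp_force: 0.0
```

Emit:
{"op": "apply_moves", "data": {"moves": [[-0.225, 0.196, 0, 0, -1], [-0.225, 0.196, 0, 0, -1], [-0.225, 0.196, 0, 0, -1], [-0.225, 0.196, 0, 0, -1], [-0.225, 0.196, 0, 0, -1], [-0.225, 0.196, 0, 0, -1], [-0.225, 0.196, 0, 0, -1]]}}

```text
time_s: 4.57
tool_pos: [0.5415, 0.2038, 0.3708]
ee_rot: [3.141, -0.0, 1.459]
force: [1.3, 1.4, -0.1]
grip_width: 1.002
grasp_force: 0.0
```

Emit:
{"op": "apply_moves", "data": {"moves": [[-0.222, 0.194, 0, 0, -1], [-0.222, 0.194, 0, 0, -1], [-0.222, 0.194, 0, 0, -1], [-0.222, 0.194, 0, 0, -1], [-0.222, 0.194, 0, 0, -1], [-0.222, 0.194, 0, 0, -1], [-0.222, 0.194, 0, 0, -1], [0, 0, 0, 0, -1]]}}

```text
time_s: 5.23
tool_pos: [0.6839, -0.0034, 0.3688]
ee_rot: [-3.141, 0.002, 1.453]
force: [-0.4, 0.3, -0.6]
grip_width: 0.998
grasp_force: 0.0
```

```bash
python3 - <<'E'
from m import *
save(S,"s1.png",(340,60,480,200),4)
o=env.get_obs();print(o["tool_pos"],o["force"])
b=ends(S,(398,100,425,145))
print(proj((.683,0,.3245),S),proj(o["tool_pos"],S))
E
```

```text
[0.682 0.001 0.37 ] [ 1.084 -0.535 -0.655]
396 [415.758 120.985] -13.743763377845712 20.09059066651066
[412.068 124.798] [414.068 108.282]
```

View pics/s1.png

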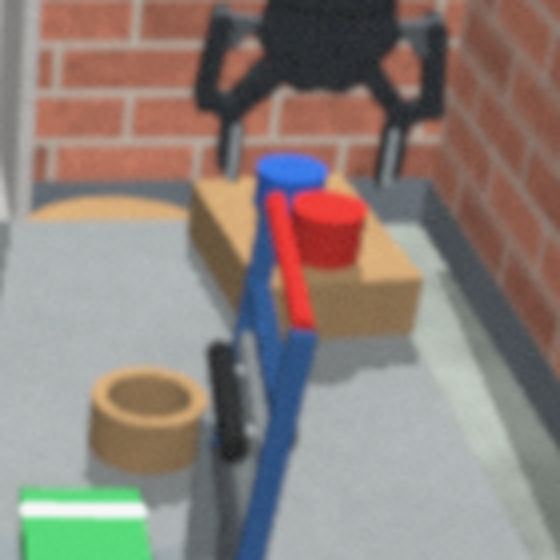

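The fingers straddle the bar in the crop: pads at columns 232 and 390, bar middle near (288,260). Next I descend and grip gently.

Emit:
{"op": "apply_moves", "data": {"moves": [[0, 0, 0.09, 0, -1], [0, 0, 0.09, 0, -1], [0, 0, 0.09, 0, -1], [0, 0, 0.09, 0, -1], [0, 0, 0.09, 0, -1], [0, 0, 0.09, 0, -1], [0, 0, 0, 0, 0], [0, 0, 0, 0, 0.4]]}}

```text
time_s: 6.0
tool_pos: [0.6813, 0.0021, 0.3043]
ee_rot: [-3.139, 0.0, 1.459]
force: [0.2, 0.2, 0.6]
grip_width: 0.748
grasp_force: 0.0
```

Emit:
{"op": "apply_moves", "data": {"moves": [[0, 0, 0, 0, 0.5], [0, 0, 0, 0, 0.6], [0, 0, 0, 0, 0.7], [0, 0, 0, 0, 0.8], [0, 0, 0, 0, 1], [0, 0, 0, 0, 1], [0, 0, 0, 0, 1]], "squeeze": 20}}

```text
time_s: 6.58
tool_pos: [0.6822, 0.0018, 0.3067]
ee_rot: [3.14, 0.0, 1.459]
force: [-0.0, -0.1, 4.3]
grip_width: 0.15
grasp_force: 20.3
```

```bash
python3 - <<'E'
from m import *
o=env.get_obs();print(o["tool_pos"],o["force"],o["grip_width"],o["grasp_force"])
save(S,"s2.png",(340,60,480,200),4)
E
```

```text
[0.682 0.002 0.307] [0.821 0.495 3.671] 0.1545225933821879 20.401012301445007
```

View pics/s2.png

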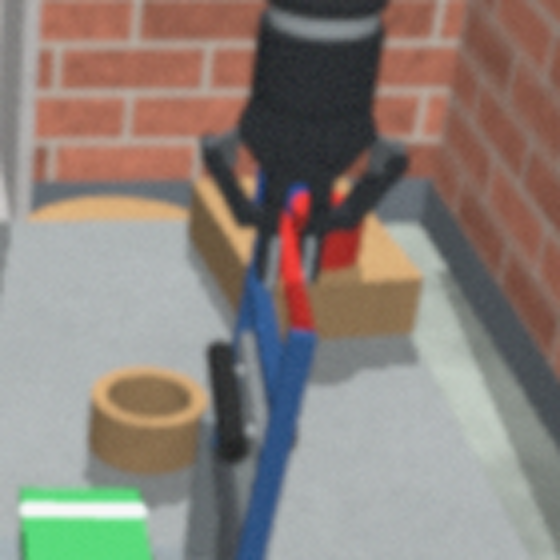

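The bar is gripped between the pads at crop (288,255), opening ≈14 mm. Next I work out the arc.

```bash
cat > arc.py <<'E'
import numpy as np,sys
def arc(th,end,step):
    n=int(round((th-end)/step));t=np.linspace(th,end,n+1)
    for i in range(0,n,8):
        print(round(t[min(i+8,n)],3),[[0,round(-.2*(np.cos(t[k+1])-np.cos(t[k]))/.12,3),round(.2*(np.sin(t[k])-np.sin(t[k+1]))/.12,3),0,1] for k in range(i,min(i+8,n))])
arc(*map(float,sys.argv[1:4]))
E
python3 arc.py 1.639 0.439 0.05
```

```text
1.239 [[0, np.float64(-0.083), np.float64(-0.004), 0, 1], [0, np.float64(-0.083), np.float64(0.001), 0, 1], [0, np.float64(-0.083), np.float64(0.005), 0, 1], [0, np.float64(-0.083), np.float64(0.009), 0, 1], [0, np.float64(-0.082), np.float64(0.013), 0, 1], [0, np.float64(-0.082), np.float64(0.017), 0, 1], [0, np.float64(-0.081), np.float64(0.021), 0, 1], [0, np.float64(-0.079), np.float64(0.025), 0, 1]]
0.839 [[0, np.float64(-0.078), np.float64(0.029), 0, 1], [0, np.float64(-0.077), np.float64(0.033), 0, 1], [0, np.float64(-0.075), np.float64(0.037), 0, 1], [0, np.float64(-0.073), np.float64(0.04), 0, 1], [0, np.float64(-0.071), np.float64(0.044), 0, 1], [0, np.float64(-0.068), np.float64(0.048), 0, 1], [0, np.float64(-0.066), np.float64(0.051), 0, 1], [0, np.float64(-0.063), np.float64(0.054), 0, 1]]
0.439 [[0, np.float64(-0.061), np.float64(0.057), 0, 1], [0, np.float64(-0.058), np.float64(0.06), 0, 1], [0, np.float64(-0.055), np.float64(0.063), 0, 1], [0, np.float64(-0.051), np.float64(0.066), 0, 1], [0, np.float64(-0.048), np.float64(0.068), 0, 1], [0, np.float64(-0.045), np.float64(0.07), 0, 1], [0, np.float64(-0.041), np.float64(0.073), 0, 1], [0, np.float64(-0.037), np.float64(0.075), 0, 1]]
```

Emit:
{"op": "apply_moves", "data": {"moves": [[0, -0.083, -0.004, 0, 1], [0, -0.083, 0.001, 0, 1], [0, -0.083, 0.005, 0, 1], [0, -0.083, 0.009, 0, 1], [0, -0.082, 0.013, 0, 1], [0, -0.082, 0.017, 0, 1], [0, -0.081, 0.021, 0, 1], [0, -0.079, 0.025, 0, 1]]}}

```text
time_s: 7.35
tool_pos: [0.6023, 0.0107, 0.295]
ee_rot: [-3.141, 0.0, 1.459]
force: [0.3, -1.3, 3.8]
grip_width: 0.153
grasp_force: 20.9
```

Emit:
{"op": "apply_moves", "data": {"moves": [[0, -0.078, 0.029, 0, 1], [0, -0.077, 0.033, 0, 1], [0, -0.075, 0.037, 0, 1], [0, -0.073, 0.04, 0, 1], [0, -0.071, 0.044, 0, 1], [0, -0.068, 0.048, 0, 1], [0, -0.066, 0.051, 0, 1], [0, -0.063, 0.054, 0, 1]]}}

```text
time_s: 8.02
tool_pos: [0.5346, 0.0184, 0.254]
ee_rot: [-3.141, 0.0, 1.459]
force: [-0.5, -1.3, -0.9]
grip_width: 0.155
grasp_force: 20.3
```

Emit:
{"op": "apply_moves", "data": {"moves": [[0, -0.061, 0.057, 0, 1], [0, -0.058, 0.06, 0, 1], [0, -0.055, 0.063, 0, 1], [0, -0.051, 0.066, 0, 1], [0, -0.048, 0.068, 0, 1], [0, -0.045, 0.07, 0, 1], [0, -0.041, 0.073, 0, 1], [0, -0.037, 0.075, 0, 1]]}}

```text
time_s: 8.68
tool_pos: [0.4877, 0.0238, 0.1901]
ee_rot: [-3.141, -0.0, 1.459]
force: [-1.0, -0.4, -1.4]
grip_width: 0.153
grasp_force: 19.8
```

```bash
python3 arc.py 0.439 0.279 0.02;python3 arc.py 0.279 0.119 0.01; python3 - <<'E'
from m import *
import time
o=env.get_obs();print(o["tool_pos"],o["force"],o["ft_torque"],o["joint_efforts"])
save(S,"s3.png",(300,120,460,260),4)
E
```

```text
0.279 [[0, np.float64(-0.014), np.float64(0.03), 0, 1], [0, np.float64(-0.013), np.float64(0.031), 0, 1], [0, np.float64(-0.013), np.float64(0.031), 0, 1], [0, np.float64(-0.012), np.float64(0.031), 0, 1], [0, np.float64(-0.011), np.float64(0.031), 0, 1], [0, np.float64(-0.011), np.float64(0.032), 0, 1], [0, np.float64(-0.01), np.float64(0.032), 0, 1], [0, np.float64(-0.009), np.float64(0.032), 0, 1]]
0.199 [[0, np.float64(-0.005), np.float64(0.016), 0, 1], [0, np.float64(-0.004), np.float64(0.016), 0, 1], [0, np.float64(-0.004), np.float64(0.016), 0, 1], [0, np.float64(-0.004), np.float64(0.016), 0, 1], [0, np.float64(-0.004), np.float64(0.016), 0, 1], [0, np.float64(-0.004), np.float64(0.016), 0, 1], [0, np.float64(-0.004), np.float64(0.016), 0, 1], [0, np.float64(-0.003), np.float64(0.016), 0, 1]]
0.119 [[0, np.float64(-0.003), np.float64(0.016), 0, 1], [0, np.float64(-0.003), np.float64(0.016), 0, 1], [0, np.float64(-0.003), np.float64(0.016), 0, 1], [0, np.float64(-0.003), np.float64(0.016), 0, 1], [0, np.float64(-0.003), np.float64(0.016), 0, 1], [0, np.float64(-0.002), np.float64(0.016), 0, 1], [0, np.float64(-0.002), np.float64(0.017), 0, 1], [0, np.float64(-0.002), np.float64(0.017), 0, 1]]
[0.487 0.024 0.188] [-0.066 -0.355 -3.174] [-0.036 -0.077  0.036] [  0.201 -28.368 -38.268   0.097   0.005   0.007]
```

View pics/s3.png

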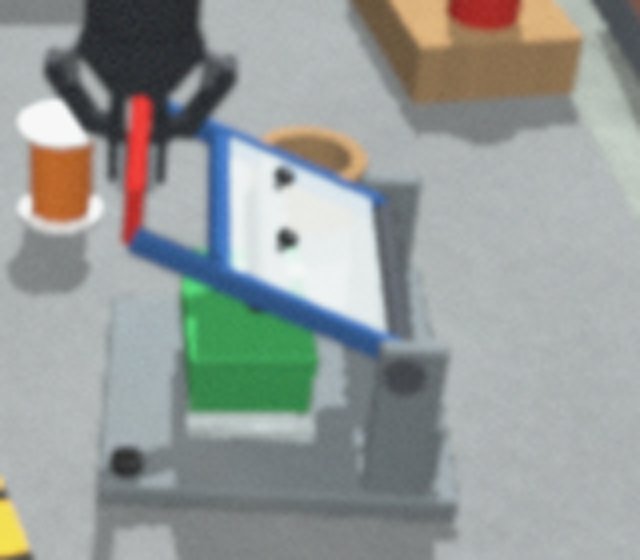

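The side crop shows the lid at about 25°, held at the bar near (138,165), with the box untouched. The wrist carries about 3 N. I'll go slower from here.

Emit:
{"op": "apply_moves", "data": {"moves": [[0, -0.014, 0.03, 0, 1], [0, -0.013, 0.031, 0, 1], [0, -0.013, 0.031, 0, 1], [0, -0.012, 0.031, 0, 1], [0, -0.011, 0.031, 0, 1], [0, -0.011, 0.032, 0, 1], [0, 0, 0, 0, 1]]}}

```text
time_s: 9.37
tool_pos: [0.4793, 0.0247, 0.1678]
ee_rot: [3.142, -0.0, 1.459]
force: [0.9, 0.4, -2.2]
grip_width: 0.154
grasp_force: 20.1
```

Emit:
{"op": "apply_moves", "data": {"moves": [[0, -0.005, 0.016, 0, 1], [0, -0.005, 0.016, 0, 1], [0, -0.005, 0.016, 0, 1], [0, -0.005, 0.016, 0, 1], [0, -0.005, 0.016, 0, 1]]}}

```text
time_s: 9.78
tool_pos: [0.4767, 0.025, 0.1592]
ee_rot: [3.141, -0.0, 1.459]
force: [1.0, 1.0, -1.5]
grip_width: 0.151
grasp_force: 20.0
```

Emit:
{"op": "apply_moves", "data": {"moves": [[0, -0.004, 0.016, 0, 1], [0, -0.004, 0.016, 0, 1], [0, -0.004, 0.016, 0, 1], [0, -0.004, 0.016, 0, 1], [0, 0, 0, 0, 1]]}}

```text
time_s: 10.2
tool_pos: [0.4747, 0.0253, 0.1511]
ee_rot: [3.141, -0.0, 1.459]
force: [3.5, 1.5, -4.0]
grip_width: 0.156
grasp_force: 19.8
```

```bash
cat > fz.py <<'E'
from h import *
np.set_printoptions(precision=4,suppress=True)
L=[];P=[]
for i in range(5):
    f=env.grab_frame("side");o=env.get_obs();L.append(o["force"]);P.append(o["tool_pos"])
L=np.array(L);print(L.mean(0),L[:,2],np.mean(P,0),o["time_s"])
E
python3 fz.py
```

```text
[ 2.8746  0.9227 -4.0154] [-4.0757 -3.9851 -4.4045 -3.707  -3.9049] [0.4748 0.0252 0.1514] 10.45
```

Emit:
{"op": "apply_moves", "data": {"moves": [[0, 0.002, 0.01, 0, 1], [0, 0.002, 0.01, 0, 1], [0, 0.002, 0.01, 0, 1], [0, 0.002, 0.01, 0, 1]]}}

```text
time_s: 10.78
tool_pos: [0.4737, 0.0253, 0.1458]
ee_rot: [-3.136, 0.0, 1.459]
force: [-6.8, 2.1, -0.8]
grip_width: 0.154
grasp_force: 20.3
```

```bash
python3 fz.py
```

```text
[-4.8636  1.5926 -1.8887] [-1.0752 -2.0632 -2.1719 -2.0687 -2.0646] [0.4736 0.0253 0.1454] 11.0333
```

Emit:
{"op": "apply_moves", "data": {"moves": [[0, -0.004, 0, 0, 1], [0, -0.004, 0, 0, 1], [0, -0.002, 0.008, 0, 1], [0, 0, 0, 0, 1]]}}

```text
time_s: 11.37
tool_pos: [0.4736, 0.0253, 0.1453]
ee_rot: [-3.14, -0.0, 1.459]
force: [-5.4, 1.7, -2.1]
grip_width: 0.153
grasp_force: 20.1
```

```bash
python3 fz.py
```

```text
[-4.4859  2.0932 -2.3394] [-2.087  -2.3217 -1.647  -2.677  -2.9644] [0.4736 0.0253 0.1453] 11.6167
```

Emit:
{"op": "apply_moves", "data": {"moves": [[0, -0.01, 0, 0, 1], [0, 0, 0, 0, 1]]}}

```text
time_s: 11.78
tool_pos: [0.4737, 0.0253, 0.146]
ee_rot: [3.14, -0.0, 1.459]
force: [-0.5, 1.7, -3.5]
grip_width: 0.153
grasp_force: 20.1
```

```bash
python3 fz.py
```

```text
[ 0.4434  1.6816 -3.573 ] [-3.7471 -3.5549 -3.2824 -3.325  -3.9558] [0.4737 0.0253 0.1461] 12.0333
```

Emit:
{"op": "apply_moves", "data": {"moves": [[0, -0.002, 0.01, 0, 1], [0, -0.002, 0.01, 0, 1], [0, -0.002, 0.01, 0, 1], [0, 0, 0, 0, 1]]}}

```text
time_s: 12.37
tool_pos: [0.473, 0.0254, 0.1423]
ee_rot: [3.14, -0.0, 1.459]
force: [3.4, 1.3, -3.7]
grip_width: 0.153
grasp_force: 20.1
```

```bash
python3 fz.py
```

```text
[ 4.3318  1.223  -4.1449] [-3.8571 -4.6698 -4.0749 -3.9021 -4.2207] [0.473  0.0254 0.1423] 12.6167
```

Emit:
{"op": "apply_moves", "data": {"moves": [[0, 0.003, 0.01, 0, 1], [0, 0.0, 0.01, 0, 1], [0, 0.0, 0.01, 0, 1], [0, 0, 0, 0, 1]]}}

```text
time_s: 12.95
tool_pos: [0.4723, 0.0255, 0.138]
ee_rot: [-3.14, 0.0, 1.459]
force: [2.2, 2.9, -3.5]
grip_width: 0.152
grasp_force: 20.0
```

```bash
python3 fz.py
```

```text
[ 0.6947  1.8073 -3.6592] [-3.0689 -3.9256 -3.1162 -4.3815 -3.8038] [0.4723 0.0255 0.1381] 13.2
```

Emit:
{"op": "apply_moves", "data": {"moves": [[0, -0.001, 0.01, 0, 1], [0, -0.001, 0.01, 0, 1], [0, -0.001, 0.01, 0, 1], [0, 0, 0, 0, 1]]}}

```text
time_s: 13.53
tool_pos: [0.4718, 0.0255, 0.1344]
ee_rot: [-3.14, 0.0, 1.459]
force: [-1.8, 2.9, -3.0]
grip_width: 0.153
grasp_force: 20.1
```

```bash
python3 fz.py
```

```text
[-2.7185  2.0957 -2.6092] [-2.6114 -2.4878 -2.8669 -2.1407 -2.939 ] [0.4719 0.0255 0.1345] 13.7833
```

Emit:
{"op": "apply_moves", "data": {"moves": [[0, -0.006, 0.01, 0, 1], [0, -0.002, 0.01, 0, 1], [0, -0.002, 0.005, 0, 1], [0, 0, 0, 0, 1]]}}

```text
time_s: 14.12
tool_pos: [0.4716, 0.0255, 0.132]
ee_rot: [3.141, -0.0, 1.459]
force: [-0.8, 1.7, -2.5]
grip_width: 0.151
grasp_force: 20.2
```

```bash
python3 fz.py; python3 - <<'E'
from m import *
save(S,"s4.png",(330,150,430,250),6)
E
```

```text
[-0.1465  1.628  -3.3142] [-2.4161 -4.1697 -3.3556 -3.5478 -3.0816] [0.4716 0.0255 0.1321] 14.3667
```

View pics/s4.png

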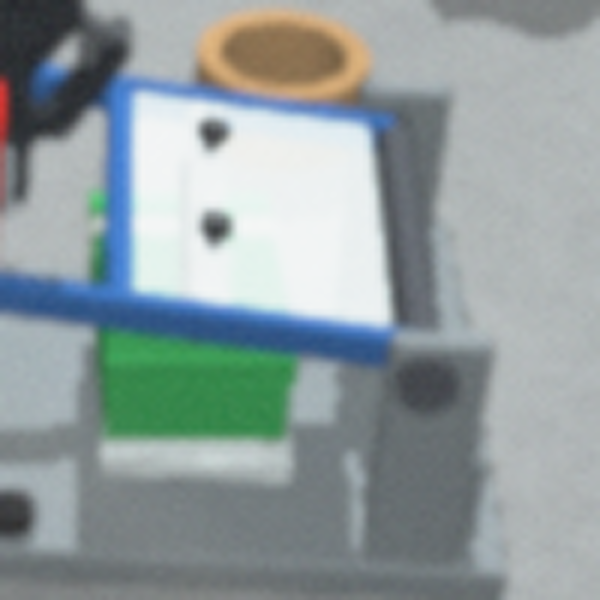

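The side crop shows the lid nearly level, with the nose not yet clearly on the box. I continue slowly.

Emit:
{"op": "apply_moves", "data": {"moves": [[0, -0.001, 0.008, 0, 1], [0, -0.001, 0.008, 0, 1], [0, -0.001, 0.008, 0, 1], [0, -0.001, 0.008, 0, 1], [0, 0, 0, 0, 1]]}}

```text
time_s: 14.88
tool_pos: [0.4711, 0.0256, 0.1281]
ee_rot: [3.141, 0.0, 1.459]
force: [0.9, 1.1, -3.4]
grip_width: 0.146
grasp_force: 20.1
```

```bash
python3 fz.py
```

```text
[ 2.6697  1.0033 -3.4108] [-3.0663 -3.6912 -3.268  -4.0322 -2.9961] [0.4711 0.0256 0.1282] 15.1333
```

Emit:
{"op": "apply_moves", "data": {"moves": [[0, 0.001, 0.008, 0, 1], [0, 0.001, 0.008, 0, 1], [0, 0, 0.008, 0, 1], [0, 0, 0.008, 0, 1], [0, 0, 0, 0, 1]]}}

```text
time_s: 15.55
tool_pos: [0.4707, 0.0256, 0.1239]
ee_rot: [-3.141, 0.0, 1.459]
force: [0.3, 0.9, -3.7]
grip_width: 0.156
grasp_force: 20.0
```

```bash
python3 fz.py
```

```text
[-0.0102  1.0754 -2.9461] [-2.6441 -3.2821 -2.7911 -2.8941 -3.119 ] [0.4707 0.0256 0.124 ] 15.8
```

Emit:
{"op": "apply_moves", "data": {"moves": [[0, -0.001, 0.008, 0, 1], [0, 0, 0.008, 0, 1], [0, -0.001, 0.008, 0, 1], [0, 0, 0.008, 0, 1], [0, 0, 0, 0, 1]]}}

```text
time_s: 16.22
tool_pos: [0.4705, 0.0257, 0.1201]
ee_rot: [-3.141, 0.0, 1.459]
force: [-0.5, 0.4, -3.6]
grip_width: 0.154
grasp_force: 20.0
```

```bash
python3 fz.py
```

```text
[-1.4789  0.638  -3.0664] [-3.4025 -2.483  -2.7128 -3.2704 -3.463 ] [0.4705 0.0256 0.1202] 16.4667
```

Emit:
{"op": "apply_moves", "data": {"moves": [[0, -0.003, 0.008, 0, 1], [0, 0, 0.008, 0, 1], [0, 0, 0.008, 0, 1], [0, 0, 0.008, 0, 1], [0, 0, 0, 0, 1]]}}

```text
time_s: 16.88
tool_pos: [0.4703, 0.0257, 0.1163]
ee_rot: [-3.141, 0.0, 1.459]
force: [0.0, 0.5, -2.8]
grip_width: 0.151
grasp_force: 19.9
```

```bash
python3 fz.py
```

```text
[-1.6471  1.01   -3.1261] [-3.5509 -4.1896 -2.7744 -2.5582 -2.5571] [0.4703 0.0257 0.1164] 17.1333
```

Emit:
{"op": "apply_moves", "data": {"moves": [[0, -0.002, 0.008, 0, 1], [0, 0, 0.008, 0, 1], [0, 0, 0.008, 0, 1], [0, 0, 0.008, 0, 1], [0, 0, 0, 0, 1]]}}

```text
time_s: 17.55
tool_pos: [0.4702, 0.0257, 0.1126]
ee_rot: [3.141, 0.0, 1.459]
force: [-1.8, 0.3, -3.2]
grip_width: 0.158
grasp_force: 19.9
```

```bash
python3 fz.py
```

```text
[-1.2494  0.9069 -3.1822] [-3.1905 -2.7693 -2.6485 -3.8846 -3.4182] [0.4702 0.0257 0.1127] 17.8
```

Emit:
{"op": "apply_moves", "data": {"moves": [[0, -0.002, 0.008, 0, 1], [0, 0, 0.008, 0, 1], [0, 0, 0.008, 0, 1], [0, 0, 0.008, 0, 1], [0, 0, 0, 0, 1]]}}

```text
time_s: 18.22
tool_pos: [0.4702, 0.0257, 0.1109]
ee_rot: [-3.141, 0.0, 1.459]
force: [-7.5, 1.3, 9.3]
grip_width: 0.154
grasp_force: 21.0
```

```bash
python3 fz.py
```

```text
[-7.7957  0.7285  8.6942] [8.6419 8.4414 8.0823 9.3285 8.9769] [0.4702 0.0257 0.1109] 18.4667
```

Contact made, slightly over-pressed at +8.7 N. I back off until Fz is about 0.

Emit:
{"op": "apply_moves", "data": {"moves": [[0, 0, -0.012, 0, 1], [0, 0, 0, 0, 1]]}}

```text
time_s: 18.63
tool_pos: [0.4702, 0.0257, 0.1111]
ee_rot: [3.141, 0.0, 1.459]
force: [-3.6, 0.4, 3.9]
grip_width: 0.157
grasp_force: 20.4
```

```bash
python3 fz.py
```

```text
[-4.2977  0.4424  4.5477] [4.2884 4.2293 4.6089 3.7854 5.8266] [0.4702 0.0257 0.111 ] 18.8833
```

Emit:
{"op": "apply_moves", "data": {"moves": [[0, 0, -0.014, 0, 1], [0, 0, 0, 0, 1]]}}

```text
time_s: 19.05
tool_pos: [0.4701, 0.0257, 0.1117]
ee_rot: [3.141, -0.0, 1.459]
force: [0.2, 0.6, -1.7]
grip_width: 0.151
grasp_force: 19.9
```

```bash
python3 fz.py
```

```text
[ 1.5095  0.302  -3.5211] [-3.071  -3.0365 -4.433  -4.1078 -2.9573] [0.4701 0.0257 0.1116] 19.3
```

Emit:
{"op": "apply_moves", "data": {"moves": [[0, 0, 0.006, 0, 1], [0, 0, 0, 0, 1]]}}

```text
time_s: 19.47
tool_pos: [0.4701, 0.0257, 0.1112]
ee_rot: [3.141, -0.0, 1.459]
force: [1.3, -0.3, -4.5]
grip_width: 0.16
grasp_force: 19.9
```

```bash
python3 fz.py
```

```text
[ 2.0123  0.0861 -3.261 ] [-3.377  -3.5957 -3.648  -2.5408 -3.1435] [0.4701 0.0257 0.1113] 19.7167
```

Emit:
{"op": "apply_moves", "data": {"moves": [[0, 0.002, 0.006, 0, 1], [0, 0, 0, 0, 1]]}}

```text
time_s: 19.88
tool_pos: [0.4701, 0.0257, 0.1111]
ee_rot: [-3.141, 0.0, 1.459]
force: [-1.0, 0.4, 0.5]
grip_width: 0.156
grasp_force: 20.2
```

```bash
python3 fz.py
```

```text
[-1.8636  0.0166  1.9117] [1.5698 1.0867 2.1195 2.9082 1.8741] [0.4701 0.0257 0.111 ] 20.1333
```

Emit:
{"op": "apply_moves", "data": {"moves": [[0, 0.0, -0.004, 0, 1], [0, 0, 0, 0, 1], [0, 0, 0, 0, 0.6], [0, 0, 0, 0, 0.3], [0, 0, 0, 0, 0.3], [0, 0, 0, 0, 0.3], [0, 0, 0, 0, 0.3]]}}

```text
time_s: 20.72
tool_pos: [0.4702, 0.0257, 0.111]
ee_rot: [3.142, 0.0, 1.459]
force: [0.6, 0.6, 0.8]
grip_width: 0.351
grasp_force: 0.0
```

```bash
python3 fz.py; python3 -c "
from m import *
o=env.get_obs();print(o['grip_width'])
b=ends(S,(320,110,420,230))
print(b)"
```

```text
[-0.1778  0.4519  0.1149] [ 0.417   0.7313 -0.0337 -0.2361 -0.304 ] [0.4702 0.0257 0.1111] 20.9667
0.35098079400709187
113 [416.106 117.876] -7.881765759636963 8.131679599926557
(array([416.106, 117.876]), array([416.085, 109.994]), array([416.128, 126.008]))
```

Emit:
{"op": "apply_moves", "data": {"moves": [[0, 0, -0.05, 0, 0.3], [0, 0, -0.1, 0, 0.3], [0, 0, -0.15, 0, 0.3], [0, 0, -0.2, 0, 0.3], [0, 0, -0.25, 0, -1], [0, 0, -0.25, -0.015, -1], [0, 0, -0.2, -0.015, -1], [0, 0, -0.1, -0.015, -1]]}}

```text
time_s: 21.73
tool_pos: [0.4717, 0.0256, 0.273]
ee_rot: [3.134, 0.002, 1.746]
force: [1.4, -0.5, -0.1]
grip_width: 0.897
grasp_force: 0.0
```

Emit:
{"op": "apply_moves", "data": {"moves": [[0, 0, 0, -0.015, -1], [0, 0, 0, -0.015, -1], [0, 0, 0, -0.015, -1], [0, 0, 0, -0.0155, -1]]}}

```text
time_s: 22.07
tool_pos: [0.4704, 0.0257, 0.2688]
ee_rot: [3.14, 0.001, 2.126]
force: [-0.0, 0.4, 0.4]
grip_width: 1.0
grasp_force: 0.0
```

```bash
python3 - <<'E'
from m import *
print(env.get_obs()["tool_pos"],env.get_obs()["ee_rot"])
for l,z in(("lid_bar",.13),("giftbox_top",.098),("marker_crown",.084),("marker",0)):
    for f,n in((T,"T"),(S,"S")):
        for q in env.tip_of(l,f): print(l,n,q["p"],q["uv"],atz(q["uv"],f,z))
# marker yellow crown in top view: yellow+black strip hull
for q in env.regions_of("marker",T):
    if q["uv"][0]>420:
        p=np.argwhere(q["pixels"])[:,::-1];r=cv2.minAreaRect(p.astype(np.float32));print(r,len(p))
for f,b in((T,(265,95,385,260)),(S,(320,130,400,230))):
    r=ends(f,b);print(r,[atz(x,f,.1293) for x in r])
b=np.hstack([cv2.resize(S["img"][130:330,300:400],None,fx=3,fy=3),cv2.resize(T["img"][80:280,270:420],None,fx=3,fy=3)[:,:450]])
cv2.imwrite("pics/both.png",b[:,:,::-1])
E
```

```text
[0.47  0.026 0.268] [3.14  0.001 2.121]
lid_bar T 0.74 [308.1, 194.7] [0.473 0.026 0.13 ]
lid_bar S 0.9 [324.3, 184.8] [0.463 0.022 0.13 ]
giftbox_top T 0.72 [201.6, 296.8] [0.223 0.277 0.098]
giftbox_top S 0.58 [248.6, 157.4] [0.233 0.234 0.098]
marker_crown T 0.95 [404.4, 238.7] [ 0.374 -0.217  0.084]
marker_crown T 0.88 [443.5, 189.4] [ 0.501 -0.318  0.084]
marker_crown S 0.95 [346.4, 282.1] [ 0.495 -0.311  0.084]
marker_crown S 0.82 [294.5, 255.1] [ 0.377 -0.216  0.084]
marker T 0.9 [394.2, 239.7] [ 0.376 -0.206  0.   ]
marker T 0.88 [437.0, 198.7] [ 0.49  -0.323  0.   ]
marker S 0.96 [345.6, 308.0] [ 0.497 -0.315  0.   ]
marker S 0.66 [296.8, 279.4] [ 0.381 -0.216  0.   ]
144 [293.194 193.84 ] -14.466441588715986 15.281749942169196
(array([293.194, 193.84 ]), array([278.916, 191.514]), array([308.277, 196.297])) [array([0.474, 0.063, 0.129]), array([0.479, 0.097, 0.129]), array([0.469, 0.026, 0.129])]
113 [326.549 185.027] -17.08692498990383 17.141099933685197
(array([326.549, 185.027]), array([328.215, 168.021]), array([324.877, 202.086])) [array([0.47 , 0.021, 0.129]), array([0.48 , 0.112, 0.129]), array([ 0.46 , -0.06 ,  0.129])]
```

View pics/both.png

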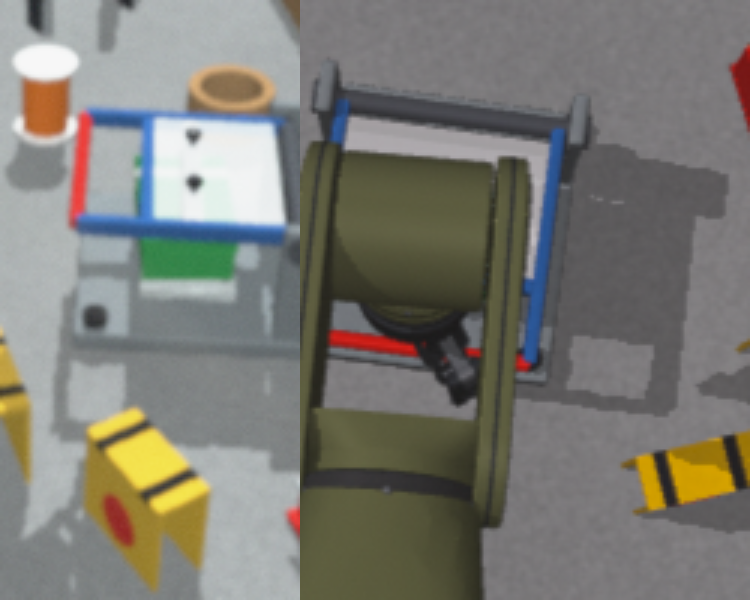

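The picture shows the lid down on the box with the bar clear, and the target marker undisturbed with its crown centre near side pixel (349,283). Next I go above the marker.

Emit:
{"op": "apply_moves", "data": {"moves": [[-0.255, -0.131, 0, 0, -1], [-0.255, -0.131, 0, 0, -1], [-0.255, -0.131, 0, 0, -1], [-0.255, -0.131, 0, 0, -1], [-0.255, -0.131, 0, 0, -1], [-0.255, -0.131, 0, 0, -1], [-0.255, -0.131, 0, 0, -1], [-0.255, -0.131, 0, 0, -1]]}}

```text
time_s: 23.28
tool_pos: [0.491, -0.2505, 0.2671]
ee_rot: [3.141, -0.0, 2.121]
force: [0.4, 0.8, -0.4]
grip_width: 1.002
grasp_force: 0.0
```

Emit:
{"op": "apply_moves", "data": {"moves": [[-0.255, -0.131, 0.2, 0, -1], [-0.255, -0.131, 0.2, 0, -1], [0, 0, 0.2, 0, -1], [0, 0, 0, 0, -1]]}}

```text
time_s: 23.62
tool_pos: [0.4934, -0.3166, 0.1889]
ee_rot: [-3.138, -0.01, 2.119]
force: [-0.7, 0.6, -1.8]
grip_width: 0.999
grasp_force: 0.0
```

```bash
python3 - <<'E'
from m import *
o=env.get_obs();print(o["tool_pos"],o["ee_rot"])
for l,z in(("lid_bar",.129),("giftbox_top",.098)):
    for f in(T,S):
        for q in env.tip_of(l,f): print(l,q["p"],q["uv"],atz(q["uv"],f,z))
r=ends(T,(265,95,385,260));print([atz(x,T,.129) for x in r])
P=[(87,428),(137,407),(210,490),(160,510)]
W=[atz((300+x/3,130+y/3),S,.09) for x,y in P];print(np.mean(W,0));v=(W[2]+W[3]-W[0]-W[1]);print(np.linalg.norm(v)/2,np.arctan2(-v[1],-v[0]))
for q in env.tip_of("marker",S):print(q)
E
```

```text
[ 0.496 -0.316  0.194] [-3.141 -0.003  2.121]
lid_bar 0.75 [307.6, 194.5] [0.473 0.028 0.129]
lid_bar 0.66 [328.1, 185.7] [0.474 0.018 0.129]
giftbox_top 0.69 [202.4, 297.9] [0.221 0.275 0.098]
giftbox_top 0.68 [251.9, 155.1] [0.242 0.248 0.098]
371 [309.447 196.003] -36.78909583514209 37.02658210028154
[array([0.47 , 0.023, 0.129]), array([0.48 , 0.112, 0.129]), array([ 0.46 , -0.066,  0.129])]
[ 0.501 -0.318  0.09 ]
0.09919786602191048 2.060521940499939
{'uv': [343.6, 306.5], 'p': 0.95}
{'uv': [295.4, 277.5], 'p': 0.91}
```

Emit:
{"op": "apply_moves", "data": {"moves": [[-0.01, 0, 0.18, 0.005, -1], [0, 0, 0.18, 0, -1], [0, 0, 0.18, 0, -1], [0, 0, 0.16, 0, -1], [0, 0, 0.14, 0, -1], [0, 0, 0.14, 0, -1], [0, 0, 0.13, 0, -1], [0, 0, 0.1, 0, -1]]}}

```text
time_s: 24.63
tool_pos: [0.4974, -0.3175, 0.0501]
ee_rot: [3.141, 0.001, 2.091]
force: [0.0, 0.5, 1.0]
grip_width: 0.999
grasp_force: 0.0
```

Emit:
{"op": "apply_moves", "data": {"moves": [[0, 0, 0, 0, -0.4], [0, 0, 0, 0, -0.2], [0, 0, 0, 0, -0.1], [0, 0, 0, 0, 0.0], [0, 0, 0, 0, 0.5], [0, 0, 0, 0, 0.5], [0, 0, 0, 0, 0.5]], "squeeze": 25}}

```text
time_s: 25.22
tool_pos: [0.4981, -0.3186, 0.0519]
ee_rot: [3.14, 0.003, 2.09]
force: [1.7, 1.4, 5.2]
grip_width: 0.538
grasp_force: 32.4
```

Emit:
{"op": "apply_moves", "data": {"moves": [[0, 0, -0.1, 0, 0.5], [0, 0, -0.2, 0, 0.5], [0, 0, -0.22, 0.0167, 0.5], [0, 0, -0.22, 0.0167, 0.5], [0, 0, -0.25, 0.0167, 0.5], [0, 0, -0.25, 0.0167, 0.5], [0, 0, -0.22, 0.0167, 0.5], [0, 0, -0.2, 0.0167, 0.5]]}}

```text
time_s: 25.88
tool_pos: [0.4965, -0.3178, 0.2515]
ee_rot: [3.142, 0.001, 1.455]
force: [0.1, -0.5, -0.6]
grip_width: 0.538
grasp_force: 32.2
```

Emit:
{"op": "apply_moves", "data": {"moves": [[0.15, -0.03, 0, 0, 0.5], [0.25, -0.05, 0, 0, 0.5], [0.25, -0.05, 0, 0, 0.5], [0.25, -0.05, 0, 0, 0.5], [0.25, -0.05, 0, 0, 0.5], [0.25, -0.05, 0, 0, 0.5], [0.25, -0.05, 0, 0, 0.5], [0.25, -0.05, 0, 0, 0.5]]}}

```text
time_s: 26.55
tool_pos: [0.475, -0.0842, 0.248]
ee_rot: [-3.139, -0.0, 1.462]
force: [-0.2, 0.5, -0.8]
grip_width: 0.541
grasp_force: 32.3
```

Emit:
{"op": "apply_moves", "data": {"moves": [[0.25, -0.05, 0, 0, 0.5], [0.25, -0.05, 0, 0, 0.5], [0.25, -0.05, 0, 0, 0.5], [0.15, -0.02, 0, 0, 0.5], [0, 0, 0, 0, 0.5], [0, 0, 0, 0, 0.5]]}}

```text
time_s: 27.05
tool_pos: [0.4672, 0.0242, 0.2483]
ee_rot: [-3.14, 0.001, 1.464]
force: [0.0, -0.0, -0.8]
grip_width: 0.537
grasp_force: 32.2
```

```bash
python3 - <<'E'
from m import *
o=env.get_obs();print(o["tool_pos"],o["ee_rot"],o["force"],o["grip_width"],o["grasp_force"])
save(S,"s5.png",(260,90,420,210),5)
for l in("marker_crown","marker"):
    for q in env.tip_of(l,S): print(l,q, aty(q["uv"],S,o["tool_pos"][1]))
E
```

```text
[0.468 0.023 0.249] [-3.14   0.001  1.461] [ 0.93 -0.18 -1.47] 0.5391132118414834 32.187331169843674
marker_crown {'uv': [327.3, 138.2], 'p': 0.83} [0.469 0.023 0.277]
marker_crown {'uv': [293.7, 258.3], 'p': 0.74} [ 0.371  0.023 -0.15 ]
marker {'uv': [326.6, 161.6], 'p': 0.79} [0.468 0.023 0.205]
marker {'uv': [297.1, 279.6], 'p': 0.72} [ 0.38   0.023 -0.246]
marker {'uv': [359.2, 220.3], 'p': 0.61} [ 0.571  0.023 -0.002]
```

View pics/s5.png

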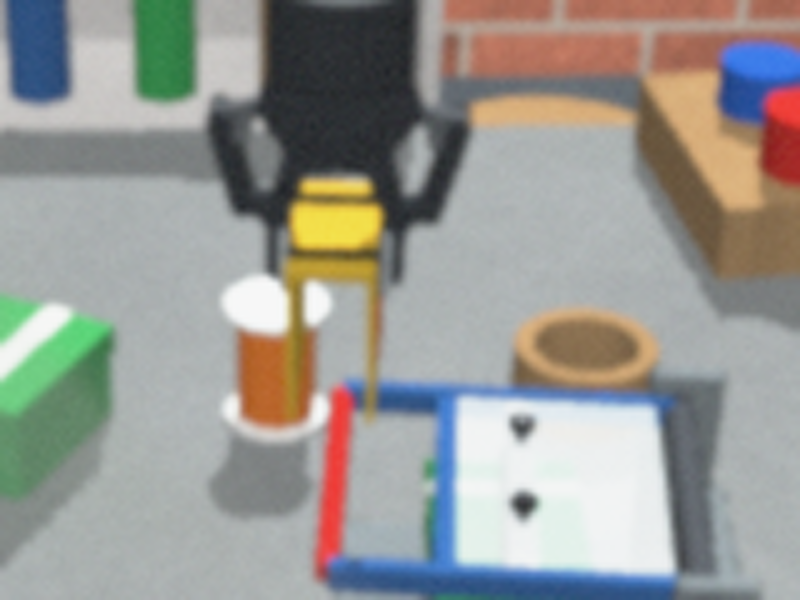

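The marker is held level above the bar, crown at crop (335,265) and bar at (335,480). I lower it astride, with the last part slow.

Emit:
{"op": "apply_moves", "data": {"moves": [[0, 0.017, 0, 0, 0.5], [0, 0, 0.1, 0, 0.5], [0, 0, 0.15, 0, 0.5], [0, 0, 0.18, 0, 0.5], [0, 0, 0.18, 0, 0.5], [0, 0, 0.18, 0, 0.5], [0, 0, 0.15, 0, 0.5], [0, 0, 0.12, 0, 0.5]]}}

```text
time_s: 27.92
tool_pos: [0.4691, 0.0227, 0.1193]
ee_rot: [-3.138, 0.0, 1.46]
force: [0.3, -0.4, -0.6]
grip_width: 0.535
grasp_force: 32.2
```

Emit:
{"op": "apply_moves", "data": {"moves": [[0, 0, 0.02, 0, 0.5], [0, 0, 0.02, 0, 0.5], [0, 0, 0.01, 0, 0.5], [0, 0, 0, 0, 0.5]]}}

```text
time_s: 28.25
tool_pos: [0.471, 0.0229, 0.1169]
ee_rot: [3.14, -0.0, 1.46]
force: [-0.3, -0.2, -1.6]
grip_width: 0.539
grasp_force: 32.2
```

```bash
python3 fz.py
```

```text
[-0.1016 -0.0919 -1.0204] [-0.8594 -1.0458 -1.0779 -1.228  -0.8912] [0.471  0.023  0.1172] 28.5
```

Emit:
{"op": "apply_moves", "data": {"moves": [[0, 0, 0.015, 0, 0.5], [0, 0, 0.015, 0, 0.5], [0, 0, 0.015, 0, 0.5], [0, 0, 0.015, 0, 0.5], [0, 0, 0.01, 0, 0.5], [0, 0, 0, 0, 0.5]]}}

```text
time_s: 29.0
tool_pos: [0.47, 0.0231, 0.1073]
ee_rot: [-3.141, 0.0, 1.461]
force: [-0.3, 0.4, -1.4]
grip_width: 0.539
grasp_force: 32.2
```

```bash
python3 fz.py
```

```text
[ 0.1103 -0.0278 -1.1855] [-1.1013 -1.0014 -0.7371 -1.5648 -1.5228] [0.4703 0.0231 0.1077] 29.25
```

Emit:
{"op": "apply_moves", "data": {"moves": [[0, 0, 0.006, 0, 0.5], [0, 0, 0.006, 0, 0.5], [0, 0, 0.006, 0, 0.5], [0, 0, 0, 0, 0.5]]}}

```text
time_s: 29.58
tool_pos: [0.4702, 0.0231, 0.1054]
ee_rot: [-3.141, 0.0, 1.461]
force: [-0.1, 0.0, -0.9]
grip_width: 0.537
grasp_force: 32.2
```

```bash
python3 fz.py
```

```text
[-0.3662 -0.2304 -1.2331] [-1.5073 -1.5562 -1.3742 -0.9826 -0.7451] [0.4703 0.0231 0.1056] 29.8333
```

Emit:
{"op": "apply_moves", "data": {"moves": [[0, 0, 0.005, 0, 0.5], [0, 0, 0.005, 0, 0.5], [0, 0, 0, 0, 0.5]]}}

```text
time_s: 30.08
tool_pos: [0.4702, 0.0231, 0.1043]
ee_rot: [-3.141, 0.0, 1.461]
force: [0.5, 0.9, -0.6]
grip_width: 0.538
grasp_force: 32.2
```

```bash
python3 fz.py
```

```text
[-0.2772  0.6106 -1.1527] [-0.8285 -0.9375 -1.5974 -1.4447 -0.9555] [0.4703 0.0231 0.1044] 30.3333
```

Emit:
{"op": "apply_moves", "data": {"moves": [[0, 0, 0.005, 0, 0.5], [0, 0, 0.005, 0, 0.5], [0, 0, 0, 0, 0.5]]}}

```text
time_s: 30.58
tool_pos: [0.4702, 0.0231, 0.1031]
ee_rot: [-3.141, 0.0, 1.461]
force: [0.3, 0.0, -0.7]
grip_width: 0.538
grasp_force: 32.2
```

```bash
python3 fz.py
```

```text
[-0.2158 -0.0236 -1.1213] [-1.253  -1.0312 -0.71   -0.9261 -1.6861] [0.4703 0.0231 0.1032] 30.8333
```

Emit:
{"op": "apply_moves", "data": {"moves": [[0, 0, 0.005, 0, 0.5], [0, 0, 0.005, 0, 0.5], [0, 0, 0, 0, 0.5]]}}

```text
time_s: 31.08
tool_pos: [0.4702, 0.0231, 0.1019]
ee_rot: [-3.141, -0.0, 1.461]
force: [-0.1, 0.0, -1.4]
grip_width: 0.539
grasp_force: 32.2
```

```bash
python3 fz.py
```

```text
[ 0.2637 -0.1373 -1.4151] [-1.2374 -0.8199 -1.3392 -1.8666 -1.8123] [0.4703 0.0231 0.102 ] 31.3333
```

Emit:
{"op": "apply_moves", "data": {"moves": [[0, 0, 0.005, 0, 0.5], [0, 0, 0.005, 0, 0.5], [0, 0, 0, 0, 0.5]]}}

```text
time_s: 31.58
tool_pos: [0.4705, 0.0231, 0.1015]
ee_rot: [3.142, 0.0, 1.461]
force: [-2.7, -0.1, 3.8]
grip_width: 0.543
grasp_force: 33.1
```

```bash
python3 fz.py
```

```text
[-3.7534 -0.0216  4.934 ] [4.2056 4.9976 5.3686 5.4325 4.6657] [0.4705 0.0231 0.1014] 31.8333
```

Emit:
{"op": "apply_moves", "data": {"moves": [[0, 0, -0.005, 0, 0.5], [0, 0, 0, 0, 0.5]]}}

```text
time_s: 32.0
tool_pos: [0.4705, 0.0231, 0.1015]
ee_rot: [3.141, -0.0, 1.461]
force: [-0.9, 0.3, 2.2]
grip_width: 0.54
grasp_force: 32.7
```

```bash
python3 fz.py
```

```text
[-0.7836 -0.3984  2.3627] [1.8068 2.7503 2.9576 2.1687 2.13  ] [0.4705 0.0231 0.1015] 32.25
```

Emit:
{"op": "apply_moves", "data": {"moves": [[0, 0, -0.005, 0, 0.5], [0, 0, 0, 0, 0.5], [0, 0, 0, 0, 0.2], [0, 0, 0, 0, 0], [0, 0, 0, 0, -0.15], [0, 0, 0, 0, -0.3], [0, 0, 0, 0, -0.3], [0, 0, 0, 0, -0.3]]}}

```text
time_s: 32.92
tool_pos: [0.4705, 0.0231, 0.1022]
ee_rot: [3.141, 0.0, 1.461]
force: [-0.1, 0.5, 0.0]
grip_width: 0.651
grasp_force: 0.0
```

```bash
python3 fz.py; python3 -c "
from h import *
o=env.get_obs();print(o['grip_width'],o['grasp_force'])
f=env.grab_frame('side')
for l in('marker_crown','marker'):
    for q in env.tip_of(l,f): print(l,q,aty(q['uv'],f,.023))"
```

```text
[-0.1181  0.2285  0.1921] [-0.1057  0.5172 -0.2101  0.0277  0.7313] [0.4704 0.0231 0.1022] 33.1667
0.650265517877909 0.0
marker_crown {'uv': [297.2, 256.3], 'p': 0.9} [ 0.38219814  0.023      -0.14203647]
marker_crown {'uv': [326.9, 184.7], 'p': 0.81} [0.47063925 0.023      0.12929005]
marker {'uv': [322.5, 205.9], 'p': 0.59} [0.45936219 0.023      0.05494254]
marker {'uv': [428.7, 304.5], 'p': 0.53} [ 0.84270466  0.023      -0.38939502]
```

Emit:
{"op": "apply_moves", "data": {"moves": [[0, 0, -0.04, 0, -0.3], [0, 0, -0.06, 0, -0.3], [0, 0, -0.1, 0, -0.3], [0, 0, -0.15, 0, -0.3], [0, 0, -0.2, 0, -0.3], [0, 0, -0.25, 0, -0.3], [0, 0, -0.25, 0, -0.3], [0, 0, -0.2, 0, -0.3]]}}

```text
time_s: 33.98
tool_pos: [0.4709, 0.0231, 0.2562]
ee_rot: [3.138, -0.0, 1.461]
force: [1.4, 0.4, 0.3]
grip_width: 0.649
grasp_force: 0.0
```

```bash
python3 fz.py; python3 -c "
from m import *
b=np.hstack([cv2.resize(S['img'][140:260,290:420],None,fx=4,fy=4)]);cv2.imwrite('pics/fin.png',b[:,:,::-1])
for l in('marker_crown','marker'):
    for q in env.tip_of(l,S): print(l,q,aty(q['uv'],S,.023))"
```

```text
[ 0.3458 -0.1371  0.5194] [ 3.3471  0.2692  0.0779 -0.8662 -0.2313] [0.4719 0.023  0.2568] 34.2333
marker_crown {'uv': [324.6, 181.6], 'p': 0.82} [0.464 0.023 0.14 ]
marker_crown {'uv': [292.9, 257.4], 'p': 0.7} [ 0.369  0.023 -0.146]
marker_crown {'uv': [359.9, 222.2], 'p': 0.17} [ 0.573  0.023 -0.009]
marker {'uv': [297.0, 281.5], 'p': 0.7} [ 0.38   0.023 -0.255]
marker {'uv': [326.2, 204.4], 'p': 0.66} [0.47  0.023 0.06 ]
```

View pics/fin.png

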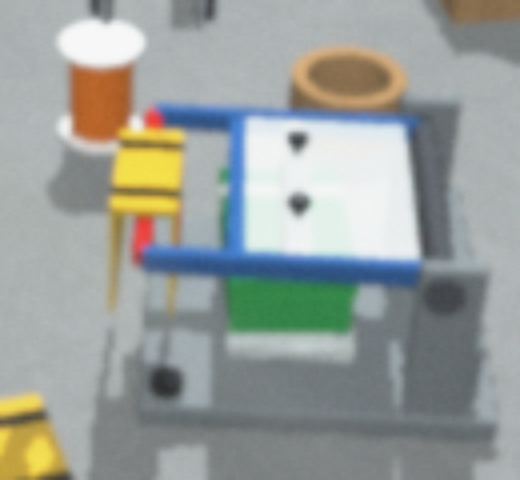

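The marker hangs astride the bar between the blue arms, crown at crop (148,170). The lid is down on the box and the gripper is well clear, so I hand in.

```bash
python3 -c "
from cell import env
print(env.job_done())"
```

```text
the job is handed in; nothing more can be done
None
```

The lid rests on the gift box and the yellow marker hangs on the red bar between the blue arms; I handed in at about 34 s, but on touchdown the bar was briefly pressed at about 9 N (roughly 24 N at the nose, by my estimate) before I backed off, with no damage or shift of the box seen in the pictures.

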